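Pack slide mailers and log the tray stack

TASK

Lay every slide mailer (the flat white plastic cases) that is on the worktop flat in its own cell of the grey base tray, then set the aluminium tray with the bar handle on the base tray, its four lugs fully home in the corner sockets and its barcode label on the near side. Then take the barcode scanner from its cradle, hold it level and steady for two seconds about 8 cm in front of the label, pointed squarely at its middle without touching the trays, and lay it back in its cradle. Leave the other things on the worktop where they are.

Things in the scene. Friction and masses are not known exactly. Their poses are not given: they have to be found in the camera images.
- base_tray: Grey fixed tray, 100 (x) by 218 mm (y), plate 5 mm thick. Origin: centre of its underside; z up; near side -x. Three open cells centred at x = 0, y = -66, 0, 66 mm, 92 (x) by 40 mm (y) inside; floor at z = 5, 2 mm walls up to z = 17 mm, side walls open over the middle 50 mm for fingers. At the corners (x +-40, y +-99 mm) square sockets, 12 mm wide inside, 20 outside, z = 5 to the rim at z = 27 mm.
- upper_tray: Loose shallow aluminium tray, 100 (x) by 218 mm (y), 0.4 kg, on feet 18 mm square at x +-40, y +-99 mm. Origin: its centre, level with the lug tips. Under each foot a round lug, 9 mm thick, z = 0 to 14 mm, its lowest 6 mm tapered to 5 mm. The feet rest on the socket rims when home: origin then 13 mm above base_tray's, axes in line. Tray floor at z = 22 to 26, walls up to 49, handle top 94 mm.
- tray_grip (a point): Middle of the upper tray's black handle bar: 16 mm thick (x), 110 mm long (y), 18 mm high (z); 85 mm above the lug tips, over the tray's centre. The space under the bar is free down to the tray's floor (26 mm above the lug tips). Axes as upper_tray.
- label (a point): Middle of the white barcode label (60 x 20 mm) on the outside of the upper tray's -x wall, 50 mm from the tray's centre and 37 mm above the lug tips. It faces the tray's -x. Axes as upper_tray.
- cradle: Black scanner cradle, fixed. Origin: centre of its underside. The scanner lies on a pedestal and two saddles with tops at z = 30 mm, between lips 4 mm thick that rise to z = 43 mm: 120 mm long (x) and 46 mm wide (y) inside. Between the saddles, for 72 mm along x, the pedestal is only 22 mm wide, so fingers can straddle it there; foot 136 by 60 mm, 4 mm thick.
- scanner: Loose bar-shaped barcode scanner, 0.16 kg, 109 mm long, lying at first in the cradle, axes in line with it. Origin: centre of its underside; x along, z up. White body 36 mm wide, 30 mm high (z = 1 to 31 mm), from x = -55 to 45 mm; grey nose 40 mm wide, 32 mm high, to x = 54 mm. It looks along +x. Home: level, origin 30 mm above the cradle's.
- scanner_grip (a point): Centre of the scanner, 16 mm above its underside; the body is 36 mm wide (y) and 30 mm high here. Axes as scanner.
- scanner_window (a point): Centre of the scanner's dark window at the front of the nose, 55 mm ahead (+x) of scanner_grip. It looks along +x.
- mailer_0_mid (a point): Loose slide mailer: flat white plastic case 84 (x) by 32 (y) by 24 mm (z), with a paper panel on top; this point is its centre, 12 mm above its underside; x along, z up. It may lie either way round in a cell. Not every one of the three is there each time.
- mailer_1_mid (a point): Loose slide mailer: flat white plastic case 84 (x) by 32 (y) by 24 mm (z), with a paper panel on top; this point is its centre, 12 mm above its underside; x along, z up. It may lie either way round in a cell. Not every one of the three is there each time.
- mailer_2_mid (a point): Loose slide mailer: flat white plastic case 84 (x) by 32 (y) by 24 mm (z), with a paper panel on top; this point is its centre, 12 mm above its underside; x along, z up. It may lie either way round in a cell. Not every one of the three is there each time.
- small_bottle: Bystander: small amber dropper bottle, 27 mm thick, 86 mm tall. Origin: centre of its underside. Leave it alone.
- red_pen: Bystander: red pen, 145 mm long, lying. Origin: centre of its underside. Leave it alone.
- note_pad: Bystander: sticky-note pad, 76 x 77 x 13 mm. Origin: centre of its underside. Leave it alone.
- marker: Bystander: white marker pen, 135 mm long, lying. Origin: centre of its underside. Leave it alone.

How it is judged (in metres and radians):
On the way, in this order (a step that is already met when the one before it is completed fails the run):
1. every mailer lies in a cell of the base tray (x of mailer_0_mid in the frame of base_tray between -0.008 and 0.008 m and z of mailer_0_mid in the frame of base_tray between 0.013 and 0.021 m and angle between each of mailer_0_mid, mailer_1_mid, mailer_2_mid's own z axis and vertical below 0.1 rad and angle between the x axis of each of mailer_0_mid, mailer_1_mid, mailer_2_mid and the x axis of base_tray, either way round below 0.25 rad and (y of mailer_0_mid in the frame of base_tray between -0.074 and -0.058 m or y of mailer_0_mid in the frame of base_tray between -0.008 and 0.008 m or y of mailer_0_mid in the frame of base_tray between 0.058 and 0.074 m) and x of mailer_1_mid in the frame of base_tray between -0.008 and 0.008 m and z of mailer_1_mid in the frame of base_tray between 0.013 and 0.021 m and (y of mailer_1_mid in the frame of base_tray between -0.074 and -0.058 m or y of mailer_1_mid in the frame of base_tray between -0.008 and 0.008 m or y of mailer_1_mid in the frame of base_tray between 0.058 and 0.074 m) and x of mailer_2_mid in the frame of base_tray between -0.008 and 0.008 m and z of mailer_2_mid in the frame of base_tray between 0.013 and 0.021 m and (y of mailer_2_mid in the frame of base_tray between -0.074 and -0.058 m or y of mailer_2_mid in the frame of base_tray between -0.008 and 0.008 m or y of mailer_2_mid in the frame of base_tray between 0.058 and 0.074 m)), for 0.2 s.
2. the upper tray is home on the base tray, label on the near side (x of upper_tray in the frame of base_tray between -0.004 and 0.004 m and y of upper_tray in the frame of base_tray between -0.004 and 0.004 m and z of upper_tray in the frame of base_tray between 0.009 and 0.0165 m and angle between upper_tray's own z axis and vertical below 0.04 rad and x of label in the frame of base_tray below 0 m), for 0.3 s.
3. the held scanner points steadily at the label for a second and a half (x of label in the frame of scanner_window between 0.04 and 0.14 m and y of label in the frame of scanner_window between -0.02 and 0.02 m and z of label in the frame of scanner_window between -0.02 and 0.02 m and x of scanner_window in the frame of label below -0.03 m and angle between the x axis of scanner and the x axis of upper_tray, either way round below 0.26 rad and angle between scanner's own z axis and vertical below 0.26 rad and linear speed of scanner below 0.02 m/s and angular speed of scanner below 0.15 rad/s and contact force between the fingers and scanner above 0.5 N), for 1.5 s.
At the end, for the whole second after the job is handed in: Every mailer present lies flat in a cell (within 8 mm of its middle), the upper tray is home on the base tray (within 4 mm, level, label on the near side), and the scanner lies level in its cradle between the lips (within 8 mm of its middle, 0.1 rad of level) (all of step 1 and all of step 2 and x of scanner in the frame of cradle between -0.008 and 0.008 m and y of scanner in the frame of cradle between -0.008 and 0.008 m and z of scanner in the frame of cradle between 0.026 and 0.036 m and angle between scanner's own z axis and vertical below 0.1 rad and angle between the x axis of scanner and the x axis of cradle, either way round below 0.2 rad); the robot touches nothing.
It fails at once if a bystander (small bottle, red pen, note pad, marker) is moved more than 4 cm (distance of any of small_bottle, red_pen, note_pad, marker from where it was at the start of the episode above 0.04 m).
It fails at once if the scanner touches a tray (contact force between scanner and upper_tray above 1 N or contact force between scanner and base_tray above 1 N).
It fails at once if the upper tray is tipped over (angle between upper_tray's own z axis and vertical above 0.6 rad).
Of mailer_0, mailer_1, mailer_2 only 2 to 3 are there at a start; the rules pass over those that are not, and their reading is None.
At some moment in a run one of mailer_0, mailer_1, mailer_2 may be knocked a few centimetres aside while the robot is not near it.
It also fails if it takes over 200 s, if anything falls off the work surface, if the arm or the gripper's body presses on something with over 40 N, if the wrist force passes 120 N, or if a joint passes its speed limit or range.

ROBOT

A 6-joint arm with a two-finger parallel gripper is mounted at the origin on a cart in front of the work surface, level with it; the furniture and walls round the work are solid. World frame = base frame: x ahead of the robot, y to its left, z up, the work surface at z = 0. Lengths are in m, angles in degrees, forces in N, time in s.
With the tool pointing down it reaches from about 0.35 to 0.925 m from the base axis. Payload 6.4 kg.
Tool frame: the origin (TCP) lies midway between the tips of the shut fingers; the grasp point (between the pads) lies 19 mm behind it; z points along the fingers, y is the line along which they close (so a half turn about z gives the same grasp; the last joint's range is limited). The gripper opens to 94 mm and grips with 3 to 60 N. Pads are 16 mm wide; open, the fingers measure 119 mm over their backs; the gripper's body (75 mm by 177 mm) begins 78 mm behind the grasp point.
Start: joints at [-9.975, 14.043, 89.255, -0, 76.702, -9.975], TCP at [0.65, 0, 0.205] pointing down, gripper open.
Joint ranges: [-179.41, 179.41], [-58.25, 129.5], [7.25, 145.43], [-54.29, 234.29], [11.92, 165.04], [-157.13, 157.13]. Speed limits (degrees/s): [147.25, 147.25, 180, 180, 180, 180].

INTERFACE

Orientations are given as a 3x3 rotation matrix whose columns are the frame's x, y, z axes.
In Python, from rig import env gives the robot as it stands.
- The arm moves only by the tool play_rows, never from a script. Its arguments are lists of equal length, an entry for each row: "grip": the opening, from 0 (shut) to 1 (fully open); "xyz": the shift along the tool's x, y, z in cm, a list of three; "spin": the turn about the tool's z in degrees. In form: {"grip": [grip, ...], "xyz": [[dx, dy, dz], ...], "spin": [spin, ...]}. A call has 1 to 12 rows; each row shifts and turns the commanded pose from where the row before left it, along the tool's axes as they then stand; what a row does not reach is not made up. A row lasts 1/8 s, in which the tool goes at most 62.5 mm and 10.7 degrees, less where a joint would pass 70% of its speed; a pose out of reach is approached as far as the arm can. A call is refused whole if a number of a shift passes 6.25 or a number of a turn 10.7, either way. A call with a gripper value outside its range is refused whole. The fingers move at their own pace and stop on an object; "force" is the grip in N (left out, the last holds). Time passes only in rows, so rows that do not move let the fingers close. It gives the time, the measured TCP pose, the force, the opening and the grip force at its end, in the units of the state.
- env.get_state(): the state, without advancing time (a new reading comes with each control period).
- env.capture(name): name is "scene" or "side" or "wrist"; returns (picture, depth): 480x640x3 uint8, red, green, blue; 480x640 float32, m along the optical axis (not along the pixel's ray), 0 where there is no reading.
- env.camera_params(name): a dict with "K" (3x3 intrinsics, pixels), "view" (4x4, takes a point from world to camera coordinates). Camera axes: x right, y up, looking along -z (the intrinsics and any distortion apply to the point x, -y, -z); pixel columns grow to the right and rows downward; lengths in m; the calibration is good to about 2 mm. A picture is of the moment at which its call begins: read the wrist's pose just before it. camera_params takes no time and is no camera call; for the wrist camera it gives the pose at the moment of the call.
- env.hand_in(): hands the job in; it is judged then, once.
The state is a dict: "time_s": time; "qpos": joint angles; "qvel": joint speeds; "effort": joint torques, N m; "ee_pos": TCP position; "tcp_rot": TCP orientation; "force": force on the tool from outside, world axes, zero at the start; "torque": the same for the moment, N m; "finger_gap": finger opening in m; "grip_force": force on a finger pad.
Only numpy, scipy, OpenCV 4.12 (cv2) and the standard library are available. Lean on these libraries where they do the work, as an engineer would, in place of code of your own. Each camera call takes 0.05 s, during which the arm holds its last target. There are 200 camera calls.

## Working session

There is one attempt and no reset: what is moved stays moved. The work goes in short steps, Python scripts to look and compute and a tool call to move; the robot and the scene stay as the last step left them, time stands still between calls to the robot, and variables do not carry over. Pictures are saved under pics/ and viewed, at most 14 in all, crops included, and the job is handed in when it is done.

Besides the shell and the picture viewer there is one more tool, called as name([rows], argument=value, ...), one row to a line, values as JSON. play_rows: Moves the arm, as the interface text tells. Its arguments: {"type":"object","properties":{"grip":{"type":"array"},"xyz":{"type":"array"},"spin":{"type":"array"},"force":{"type":"number"}},"required":["grip","xyz","spin"]}

```bash
mkdir -p pics
cat > h.py <<'E'
import numpy as np, cv2
from rig import env
def cap(n,save=None):
    p=env.camera_params(n); im,d=env.capture(n)
    if save: cv2.imwrite('pics/'+save,im[:,:,::-1])
    return im,d,np.array(p['K']),np.array(p['view'])
def world(d,K,V):
    v,u=np.mgrid[:480,:640]
    x=(u-K[0,2])/K[0,0]*d; y=(v-K[1,2])/K[1,1]*d
    P=np.stack([x,-y,-d,np.ones_like(d)],-1)
    W=P@np.linalg.inv(V).T
    W=W[...,:3]; W[d<=0]=np.nan
    return W
E
python3 - <<'E'
from h import *
s=env.get_state();print(s['ee_pos'],s['tcp_rot'],s['finger_gap'])
for n in['scene','side','wrist']:
    im,d,K,V=cap(n,n+'0.png'); np.savez(n+'0',im=im,d=d,K=K,V=V); print(n,K,V,(d>0).mean(), [k for k in env.camera_params(n)])
E
```

```text
[6.49409828e-01 8.77320537e-05 2.04366225e-01] [[ 1.68588089e-05  9.99998310e-01 -1.83858321e-03]
 [ 9.99999945e-01 -1.62470122e-05  3.32768837e-04]
 [ 3.32738403e-04 -1.83858871e-03 -9.99998254e-01]] 0.09446971344195215
scene [[599.89236546   0.         319.61952939]
 [  0.         599.89236546 239.74598636]
 [  0.           0.           1.        ]] [[ 0.57402752 -0.81860024  0.01964817 -0.3598923 ]
 [ 0.40656662  0.3057613   0.86093763 -0.27751054]
 [-0.7107714  -0.48621361  0.50833093 -0.86927413]
 [ 0.          0.          0.          1.        ]] 0.995966796875 ['K', 'view']
side [[543.9008312    0.         327.65970914]
 [  0.         543.9008312  241.19279134]
 [  0.           0.           1.        ]] [[-0.83505317 -0.55016738  0.00143396  0.43146009]
 [ 0.24604923 -0.37112386  0.89539201 -0.22218807]
 [-0.4920833   0.74805276  0.44527642 -0.65216478]
 [ 0.          0.          0.          1.        ]] 0.9960286458333333 ['K', 'view']
wrist [[411.31340373   0.         319.46128339]
 [  0.         411.31340373 238.04869133]
 [  0.           0.           1.        ]] [[ 9.99997896e-01 -1.20637011e-03 -1.65939497e-03 -6.48312019e-01]
 [ 7.95300118e-04  9.73545559e-01 -2.28491603e-01  2.28211090e-02]
 [ 1.89114205e-03  2.28489803e-01  9.73544469e-01 -3.89643665e-01]
 [ 0.00000000e+00  0.00000000e+00  0.00000000e+00  1.00000000e+00]] 0.9958919270833333 ['K', 'view']
```

View pics/scene0.png

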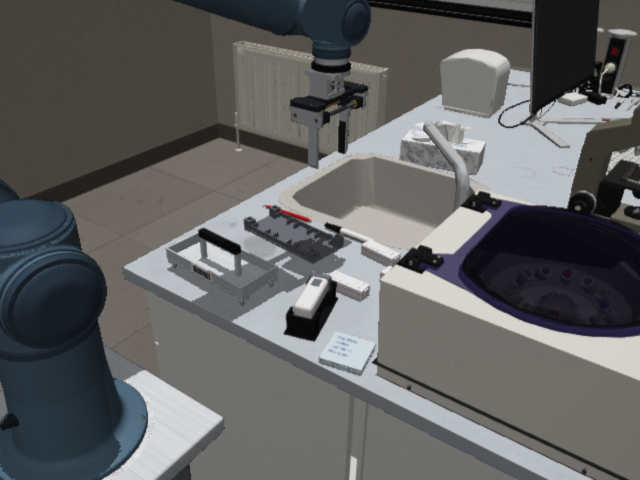

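View pics/side0.png

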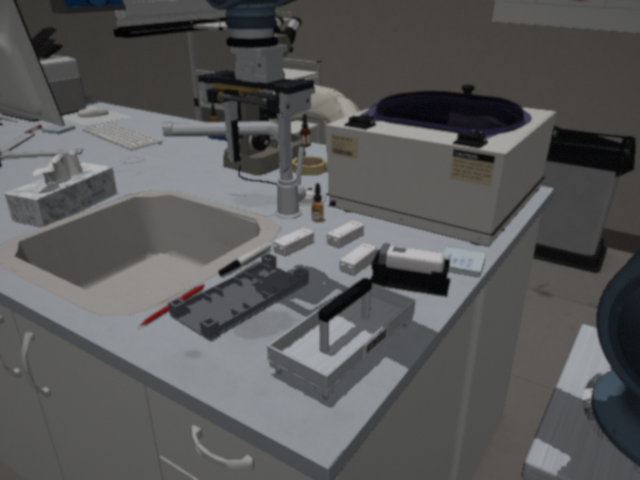

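Run:
```python
from h import *
# top-down orthomap from scene+side, 1.25mm/px ; x 0.25..0.95 up, y .5..-.5 left-right
H=np.full((560,800),-1.);C=np.zeros((560,800,3),np.uint8)
for n in['scene','side']:
    z=np.load(n+'0.npz');W=world(z['d'],z['K'],z['V']);
    ok=np.isfinite(W[...,2])&(W[...,2]<.13)
    P=W[ok];c=z['im'][ok]
    r=((0.95-P[:,0])/.00125).astype(int);q=((.5-P[:,1])/.00125).astype(int)
    m=(r>=0)&(r<560)&(q>=0)&(q<800);o=np.argsort(P[m,2]);r,q,Z,cc=r[m][o],q[m][o],P[m,2][o],c[m][o]
    k=Z>H[r,q];r,q,Z,cc=r[k],q[k],Z[k],cc[k]
    H[r,q]=Z;C[r,q]=cc
np.save('H0',H)
for i in range(0,560,80):cv2.putText(C,f'{.95-i*.00125:.2f}',(0,i+10),0,.4,(255,255,0));
for i in range(0,800,80):cv2.putText(C,f'{.5-i*.00125:.2f}',(i,555),0,.4,(255,255,0));
cv2.imwrite('pics/top.png',C[:,:,::-1])
```

```text
(no output)
```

View pics/top.png

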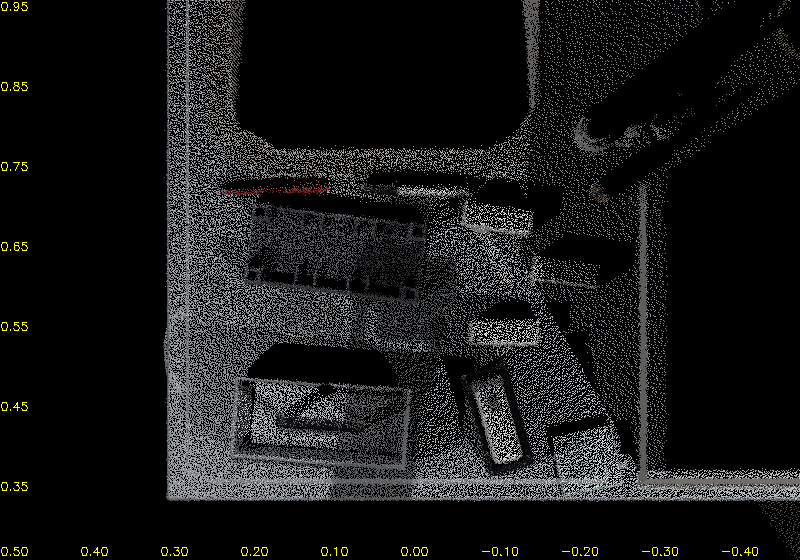

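Run:
```python
from h import *
def clouds():
    for n in['scene','side']:
        z=np.load(n+'0.npz');yield n,world(z['d'],z['K'],z['V']),z['im']
def rect(P):
    (c,s,a)=cv2.minAreaRect((P[:,:2]*1000).astype(np.float32));b=cv2.boxPoints((c,s,a))
    e=b[1]-b[0];f=b[2]-b[1];L=e if np.hypot(*e)>np.hypot(*f) else f
    return np.round(c,1),np.round(sorted(s),1),round(np.degrees(np.arctan2(L[1],L[0]))%180,1),len(P)
R={'mA':(.655,.72,-.16,-.05,.019,.03),'mB':(.58,.66,-.25,-.145,.019,.03),'mC':(.515,.59,-.165,-.06,.019,.03),
'upper_rim':(.34,.52,-.01,.25,.044,.06),'handle':(.34,.52,-.01,.25,.085,.11),'base':(.57,.74,-.04,.23,.020,.032),'base_lo':(.57,.71,-.04,.23,.010,.032),
'scan':(.34,.52,-.16,-.05,.054,.075),'cradle':(.34,.52,-.16,-.05,.036,.047),'pad':(.34,.45,-.26,-.155,.008,.02)}
Q={k:[] for k in R}
for n,W,im in clouds():
    t=W[(W[...,0]>.5)&(W[...,0]<.56)&(W[...,1]>.05)&(W[...,1]<.25)];print(n,'table z',np.nanmedian(t[:,2]))
    for k,(a,b,c,d,e,f) in R.items():
        m=(W[...,0]>a)&(W[...,0]<b)&(W[...,1]>c)&(W[...,1]<d)&(W[...,2]>e)&(W[...,2]<f)
        P=W[m];Q[k].append(P)
        if len(P)>5:print(n,k,*rect(P),'z',np.round(np.percentile(P[:,2],[5,50,95])*1000,1))
    m=(W[...,2]>.1)&(W[...,0]<.9)&(W[...,0]>.3)&(abs(W[...,1])<.35)&~((abs(W[...,1])<.12)&(W[...,2]>.17))
    for y0 in np.arange(-.32,.3,.04):
        g=m&(abs(W[...,1]-y0-.02)<.02)
        if g.sum()>5:P=W[g];print('tall',y0,P.min(0).round(3),P.max(0).round(3))
for k,v in Q.items():print(k,*rect(np.concatenate(v)))
```

```text
scene table z 0.0008637634667377769
scene mA [ 679.2 -120.5] [38.1 83.9] 82.6 343 z [20.5 24.7 27. ]
scene mB [ 629.3 -165.9] [18.2 64.9] 17.4 72 z [20.2 24.4 27.2]
scene mC [ 534.3 -127.5] [36.2 75.9] 87.9 388 z [20.9 24.6 26.8]
scene upper_rim [420.7 100.3] [102.5 223.2] 86.7 641 z [44.5 48.  54.1]
scene handle [420.4  99.5] [ 18.9 111.1] 86.9 371 z [85.7 93.  96. ]
scene base [634.   80.9] [103.5 223.4] 82.9 304 z [20.7 25.5 29.1]
scene base_lo [640.8  86.3] [139.8 250.2] 89.5 1089 z [10.6 16.3 28. ]
scene scan [ 427.1 -123. ] [ 39.1 113. ] 16.7 761 z [55.6 60.5 63.5]
scene cradle [ 425.3 -122.1] [ 54.3 132.9] 15.7 364 z [36.8 42.  46.1]
scene pad [ 378.9 -207.5] [ 78.  104.9] 90.2 1095 z [11.1 13.3 15.4]
tall -0.32 [ 0.341 -0.32   0.1  ] [ 0.722 -0.297  0.222]
tall -0.28 [ 0.767 -0.256  0.12 ] [ 0.802 -0.24   0.198]
tall -0.24000000000000005 [ 0.769 -0.24   0.104] [ 0.836 -0.2    0.215]
tall -0.20000000000000007 [ 0.807 -0.2    0.193] [ 0.875 -0.16   0.217]
tall -0.1600000000000001 [ 0.85  -0.16   0.195] [ 0.899 -0.121  0.217]
side table z -0.0004219471076907788
side mA [ 676.6 -
[... 721 characters left out ...]
8 [ 0.771 -0.253  0.101] [ 0.777 -0.241  0.11 ]
tall -0.24000000000000005 [ 0.773 -0.24   0.1  ] [ 0.826 -0.2    0.211]
tall -0.20000000000000007 [ 0.804 -0.2    0.184] [ 0.853 -0.165  0.213]
tall -0.1600000000000001 [ 0.862 -0.155  0.186] [ 0.9   -0.12   0.215]
mA [ 679.  -120.5] [38.2 83.9] 82.4 692
mB [ 615.6 -191.8] [ 53.2 116.5] 65.3 407
mC [ 534.3 -125. ] [36.2 81. ] 87.9 783
upper_rim [421.1 100.2] [103.5 223.8] 86.0 1918
handle [420.6  99.5] [ 19.  111.2] 86.6 1075
base [634.   80.9] [103.6 223.4] 82.9 805
base_lo [639.9  85.7] [139.9 250.2] 90.0 2945
scan [ 426.8 -122.3] [ 42.4 113.1] 17.8 1497
cradle [ 425.  -121.1] [ 56.3 133. ] 15.6 916
pad [ 379.  -207.5] [ 78.  104.9] 90.1 1683
```

View pics/wrist0.png

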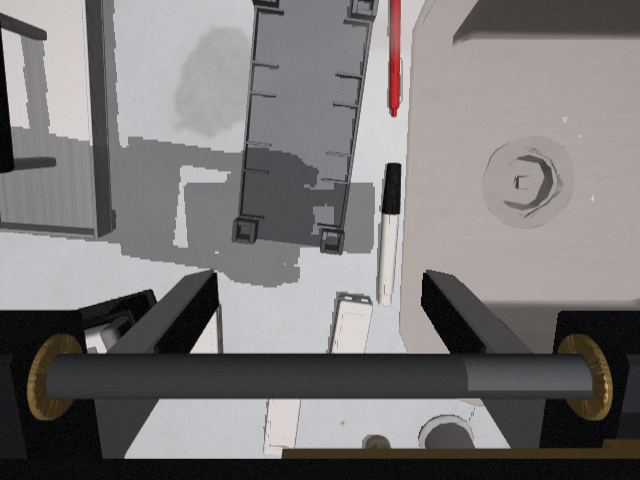

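play_rows([
  [-5,-0.7,0],
  [-5,-0.7,0],
  [-5,-0.7,0],
  [-5,-0.7,0],
  [0,0,0],
  [0,0,0],
], grip=[1,1,1,1,1,1], spin=[0,0,0,0,0,0])

```text
time_s: 0.9
ee_pos: [0.6219, -0.1995, 0.205]
tcp_rot: [[0.0, 1.0, -0.001], [1.0, -0.0, 0.001], [0.001, -0.001, -1.0]]
force: [0.5, 0.5, -0.1]
finger_gap: 0.094
grip_force: 0.0
```

```bash
cat >> h.py <<'E'
def mailers(n='wrist',save=None,lo=.016,hi=.032,zoff=0):
    im,d,K,V=cap(n,save);W=world(d,K,V)
    m=(W[...,2]>lo)&(W[...,2]<hi)&(im.min(-1)>120)&(W[...,0]>.48)&(W[...,0]<.76)&(W[...,1]<.03)&(W[...,1]>-.27)
    m=cv2.morphologyEx(m.astype(np.uint8),cv2.MORPH_OPEN,np.ones((3,3)))
    k,l,st,_=cv2.connectedComponentsWithStats(m)
    for i in range(1,k):
        if st[i,4]<300: continue
        P=W[l==i];c,s,a=cv2.minAreaRect((P[:,:2]*1000).astype(np.float32));b=cv2.boxPoints((c,s,a))
        e=b[1]-b[0];f=b[2]-b[1];L=e if np.hypot(*e)>np.hypot(*f) else f
        print(st[i],np.round(c,1),np.round(s,1),'ang',round(np.degrees(np.arctan2(L[1],L[0]))%180,1),'z',np.round(np.median(P[:,2])*1000,1))
    return im,d,W
E
python3 - <<'E'
from h import *
print(env.get_state()['ee_pos'])
im,d,W=mailers(save='w1.png')
np.savez('w1',W=W,im=im)
E
```

```text
[ 0.62185621 -0.19949084  0.20504232]
[ 360   74   53  107 3770] [ 677.1 -122.7] [87.4 31.8] ang 81.5 z 23.9
[ 198   86   40  100 3575] [ 534.2 -129.1] [83.2 31.7] ang 88.8 z 23.9
[ 287  180   44   93 3115] [ 610.6 -209.2] [85.9 31.2] ang 82.7 z 23.8
```

View pics/w1.png

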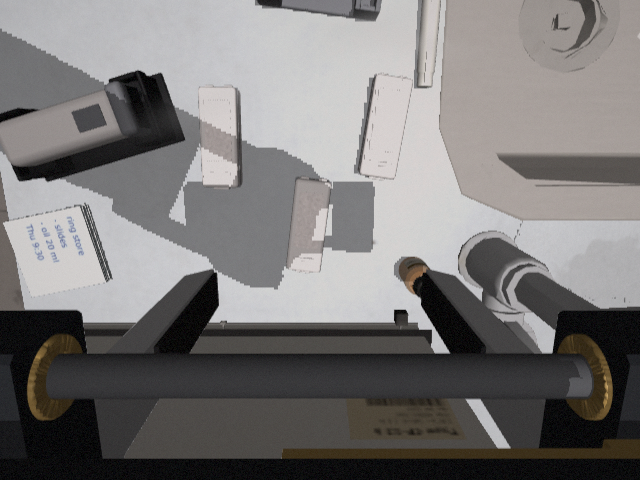

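```bash
cat > b.py <<'E'
from h import *
from scipy.optimize import least_squares
def sock(W,c0=(.634,.081),a0=-7.1):
    a=np.radians(a0);R=np.array([[np.cos(a),-np.sin(a)],[np.sin(a),np.cos(a)]])
    L=(W[...,:2]-np.array(c0))@R
    res=[]
    for sx in(-1,1):
        for sy in(-1,1):
            m=(abs(L[...,0]-sx*.04)<.016)&(abs(L[...,1]-sy*.099)<.016)&(W[...,2]>.021)&(W[...,2]<.033)
            if m.sum()<60: continue
            P=L[m];lo,hi=np.percentile(P,[2,98],axis=0);e=(hi+lo)/2-[sx*.04,sy*.099]
            res.append((sx,sy,m.sum(),(hi-lo)*1000,e*1000,np.median(W[m][:,2])*1000))
    return res
E
python3 - <<'E'
from b import *
np.set_printoptions(precision=1,suppress=True)
for n in['wrist0','scene0','side0']:
    z=np.load(n+'.npz')
    print(n)
    for r in sock(world(z['d'],z['K'],z['V'])):print(*r)
E
```

```text
wrist0
-1 -1 376 [19.6 19.4] [-1.4 -0.4] 26.37648419704261
-1 1 85 [18.3  2.1] [ -0.4 -10. ] 25.385023638294534
1 -1 356 [19.5 19.4] [-1.8 -0.6] 26.356006047595415
1 1 288 [19.4 11.4] [-1.2 -5.5] 26.698065332899564
scene0
-1 -1 79 [20.7 21.2] [-1.2 -0.5] 25.893213638782164
-1 1 66 [20.6 20.3] [-0.8 -1.3] 26.180044409863047
1 -1 70 [21.2 21.2] [-1.3 -0.2] 26.00738564420546
side0
-1 -1 101 [19.9 21.5] [-1.6 -0.2] 25.1759437259676
-1 1 140 [20.2 19.6] [-1.1  0.1] 25.50946298002496
1 -1 86 [20.2 19.6] [-1.6  0.3] 24.674312368269003
1 1 127 [20.4 20.5] [-1.3 -0.2] 25.058402699151717
```

play_rows([
  [-0.97,-1.13,0],
  [0,0,4],
  [0,0,4],
  [0,0,4],
  [0,0,4],
  [0,0,2],
  [0,0,1.5],
  [0,0,0.5],
  [0,0,0],
], grip=[0.8,0.8,0.8,0.8,0.8,0.8,0.8,0.8,0.8], spin=[7.3,0,0,0,0,0,0,0,0])

```text
time_s: 2.08
ee_pos: [0.6113, -0.2099, 0.0063]
tcp_rot: [[0.127, 0.992, 0.001], [0.992, -0.127, -0.001], [-0.0, 0.001, -1.0]]
force: [0.7, 0.2, 0.2]
finger_gap: 0.0754
grip_force: 0.0
```

play_rows([
  [0,0,0],
  [0,0,0],
  [0,0,0],
  [0,0,0],
  [0,0,0],
  [0,0,0],
  [0,0,0],
  [0,0,0],
], grip=[0.2,0.2,0.2,0.2,0.2,0.2,0.2,0.2], spin=[0,0,0,0,0,0,0,0], force=15)

```text
time_s: 3.08
ee_pos: [0.6107, -0.2097, 0.0055]
tcp_rot: [[0.127, 0.992, -0.0], [0.992, -0.127, -0.0], [-0.0, -0.0, -1.0]]
force: [0.0, 0.7, 1.5]
finger_gap: 0.0313
grip_force: 15.0
```

play_rows([
  [0,0,-3],
  [0,0,-4],
  [4.5,-0.3,0],
  [4.5,-0.3,0],
  [4.5,-0.3,0],
  [4.5,-0.3,0],
  [4.5,-0.3,0],
  [0,0,0],
  [0,0,0],
  [0,0,0],
  [0,0,0],
  [0,0,0],
], grip=[0.2,0.2,0.2,0.2,0.2,0.2,0.2,0.2,0.2,0.2,0.2,0.2], spin=[0,0,0,0,0,0,0,-10,-10,-10,-10,-10])

```text
time_s: 4.58
ee_pos: [0.6242, 0.0155, 0.0752]
tcp_rot: [[-0.682, 0.731, -0.0], [0.731, 0.682, 0.0], [0.0, -0.0, -1.0]]
force: [-0.6, 0.3, -1.6]
finger_gap: 0.0317
grip_force: 15.0
```

play_rows([
  [0,0,0],
  [0,0,0],
  [0,0,0],
  [0,0,0],
  [0,0,0],
  [0,0,0],
], grip=[0.2,0.2,0.2,0.2,0.2,0.2], spin=[-10,-10,-10,-10,0,0])

```text
time_s: 5.32
ee_pos: [0.6243, 0.0154, 0.0753]
tcp_rot: [[-0.992, 0.13, -0.0], [0.13, 0.992, 0.0], [0.0, 0.0, -1.0]]
force: [-0.3, -0.7, -0.4]
finger_gap: 0.0319
grip_force: 15.0
```

```bash
cat >> h.py <<'E'
# base frame helper: error of TCP to target given in base frame, expressed in tool axes (cm) + spin
B=np.array([.6327,.0809]);BY=-7.2
def to(xb,yb,z,frame=(B,BY),closing=None):
    c,a=frame;a=np.radians(a);R=np.array([[np.cos(a),-np.sin(a)],[np.sin(a),np.cos(a)]])
    s=env.get_state();T=np.array(s['tcp_rot']);w=np.r_[np.array(c)+R@[xb,yb],z]
    phi=np.degrees(np.arctan2(T[1,1],T[0,1]))
    print('target',w.round(4),'at',np.round(s['ee_pos'],4),'tool shift cm',(T.T@(w-s['ee_pos'])*100).round(2),'closing angle',phi.round(2))
    if closing is not None: print('spin', ((phi-closing+90)%180-90).round(2))
E
python3 -c "
from h import *
to(0,-.066,.0115,closing=82.8)"
```

```text
target [0.6244 0.0154 0.0115] at [0.6243 0.0154 0.0753] tool shift cm [-0.01 -0.    6.38] closing angle 82.56
spin -0.24
```

play_rows([
  [0,0,3],
  [0,0,1.5],
  [0,0,1],
  [0,0,0.5],
  [0,0,0.4],
  [0,0,0],
  [0,0,0],
  [0,0,0],
  [0,0,0],
  [0,0,-3],
  [0,0,-5],
  [0,0,-5],
], grip=[0.2,0.2,0.2,0.2,0.2,0.2,0.5,0.5,0.5,0.5,0.5,0.5], spin=[0,0,0,0,0,0,0,0,0,0,0,0])

```text
time_s: 6.82
ee_pos: [0.6241, 0.0154, 0.1427]
tcp_rot: [[-0.992, 0.127, -0.001], [0.127, 0.992, 0.0], [0.001, 0.0, -1.0]]
force: [1.5, -0.2, -0.2]
finger_gap: 0.0473
grip_force: 0.0
```

Run:
```python
from h import *
s=env.get_state();print(s['ee_pos'])
mailers('scene');mailers('side');im,d,W=mailers('wrist','w2.png',lo=.014,hi=.035)
a=np.radians(BY);R=np.array([[np.cos(a),-np.sin(a)],[np.sin(a),np.cos(a)]])
L=(W[...,:2]-B)@R;m=(abs(L[...,0])<.055)&(abs(L[...,1]+.066)<.022)&(W[...,2]>.024)&(W[...,2]<.034)&(im.min(-1)>90)
P=L[m];print(m.sum(),np.percentile(P,[2,98],axis=0)*1000,np.median(W[m][:,2]))
```

```text
[0.62408582 0.01542922 0.14266345]
[362 240  38  20 359] [ 677.6 -123.6] [85.8 37.1] ang 80.4 z 24.8
[330 270  40  22 428] [ 534.6 -131.5] [34.8 87.1] ang 90.3 z 24.5
[275 228  37  19 315] [ 677.9 -120.6] [84.3 33.2] ang 82.3 z 23.5
[340 244  34  21 371] [ 535.3 -129.6] [86.9 32. ] ang 89.2 z 23.5
[  40   99  123   57 5406] [ 534.5 -131.4] [86.3 32.4] ang 88.9 z 23.6
[ 299  163   42  115 4372] [622.7  15.4] [31.5 87.3] ang 172.8 z 28.9
[ 104  290  106   38 2269] [ 674. -123.] [86.3 30.7] ang 78.6 z 23.5
[261 324  56  14 377] [712.8 -22. ] [46.2  9.5] ang 87.7 z 15.1
4676 [[-42.26555291 -81.17927946]
 [ 37.84794949 -51.00978529]] 0.02885002085742716
```

View pics/w2.png

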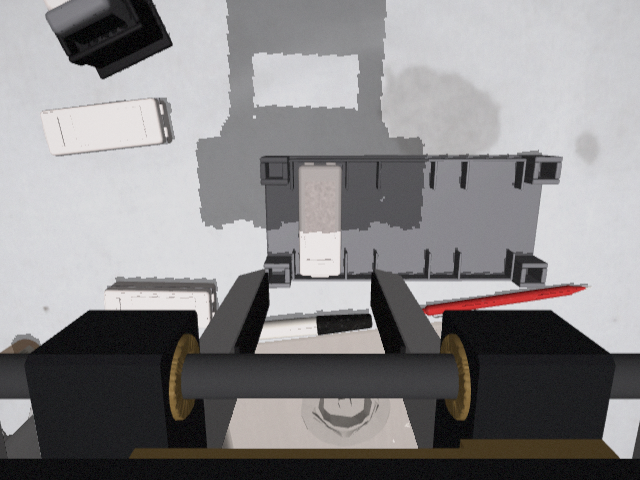

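play_rows([
  [-2.34,-4.34,0],
  [-2.34,-4.33,0],
  [-2.34,-4.33,0],
  [0,0,0],
  [0,0,0],
  [0,0,0],
  [0,0,0],
  [0,0,0],
  [0,0,0],
  [0,0,0],
  [0,0,0],
  [0,0,0],
], grip=[0.8,0.8,0.8,0.8,0.8,0.8,0.8,0.8,0.8,0.8,0.8,0.8], spin=[0,0,0,10,10,10,10,10,10,10,10,10])

```text
time_s: 8.48
ee_pos: [0.6764, -0.1221, 0.1391]
tcp_rot: [[0.133, 0.991, -0.003], [0.991, -0.133, 0.001], [0.001, -0.003, -1.0]]
force: [-0.1, 0.1, 0.8]
finger_gap: 0.0752
grip_force: 0.0
```

play_rows([
  [0,0,4],
  [0,0,4],
  [0,0,3],
  [0,0,2],
  [0,0,0.7],
  [0,0,0],
  [0,0,0],
  [0,0,0],
  [0,0,0],
  [0,0,0],
  [0,0,0],
  [0,0,0],
], grip=[0.8,0.8,0.8,0.8,0.8,0.8,0.2,0.2,0.2,0.2,0.2,0.2], spin=[0.8,0,0,0,0,0,0,0,0,0,0,0])

```text
time_s: 9.98
ee_pos: [0.6776, -0.1225, 0.0046]
tcp_rot: [[0.141, 0.99, 0.0], [0.99, -0.141, -0.0], [0.0, 0.0, -1.0]]
force: [-0.1, 0.3, -0.1]
finger_gap: 0.0319
grip_force: 15.0
```

play_rows([
  [0,0,-3],
  [0,0,-4],
  [3.9,-1.46,0],
  [3.9,-1.46,0],
  [3.9,-1.46,0],
  [3.9,-1.46,0],
  [3.9,-1.47,0],
  [0,0,0],
  [0,0,0],
  [0,0,0],
  [0,0,0],
  [0,0,0],
], grip=[0.2,0.2,0.2,0.2,0.2,0.2,0.2,0.2,0.2,0.2,0.2,0.2], spin=[0,0,0,0,0,0,0,-10.1,-10.1,-10.1,-10.1,-10.1])

```text
time_s: 11.48
ee_pos: [0.6324, 0.0809, 0.0742]
tcp_rot: [[-0.679, 0.734, -0.0], [0.734, 0.679, -0.0], [0.0, -0.0, -1.0]]
force: [0.4, 0.7, -0.4]
finger_gap: 0.0318
grip_force: 15.0
```

play_rows([
  [0,0,0],
  [0,0,0],
  [0,0,0],
  [0,0,0],
  [0,0,0],
  [0,0,0],
], grip=[0.2,0.2,0.2,0.2,0.2,0.2], spin=[-10.1,-10.1,-10.1,-10.1,0,0])

```text
time_s: 12.22
ee_pos: [0.6326, 0.0809, 0.0743]
tcp_rot: [[-0.992, 0.128, -0.0], [0.128, 0.992, 0.0], [0.0, -0.0, -1.0]]
force: [-0.3, 1.3, -0.1]
finger_gap: 0.032
grip_force: 15.0
```

```bash
python3 -c "
from h import *
to(0,0,.0108,closing=82.8)"
```

```text
target [0.6327 0.0809 0.0108] at [0.6326 0.0809 0.0743] tool shift cm [-0.01  0.    6.35] closing angle 82.66
spin -0.14
```

play_rows([
  [0,0,3],
  [0,0,1.5],
  [0,0,1],
  [0,0,0.5],
  [0,0,0.3],
  [0,0,0],
  [0,0,0],
  [0,0,0],
  [0,0,0],
  [0,0,-3],
  [0,0,-5],
  [0,0,-5],
], grip=[0.2,0.2,0.2,0.2,0.2,0.2,0.5,0.5,0.5,0.5,0.5,0.5], spin=[0,0,0,0,0,0,0,0,0,0,0,0])

```text
time_s: 13.72
ee_pos: [0.6323, 0.0809, 0.1426]
tcp_rot: [[-0.992, 0.125, -0.001], [0.125, 0.992, 0.0], [0.001, -0.0, -1.0]]
force: [-0.0, 0.7, 0.2]
finger_gap: 0.0472
grip_force: 0.0
```

Run:
```python
from h import *
mailers('scene');mailers('wrist','w3.png')
```

```text
[330 270  40  22 430] [ 534.6 -130.4] [87.3 34.8] ang 88.8 z 24.5
[   0   99   72   52 3126] [ 534.3 -115.2] [53.9 31.8] ang 89.0 z 23.6
[ 208  166   46  111 4150] [623.4  15.5] [31.3 85.4] ang 172.8 z 28.8
```

play_rows([
  [1.38,-4.67,0],
  [1.38,-4.67,0],
  [1.38,-4.67,0],
  [1.38,-4.67,0],
  [1.38,-4.69,0],
  [0,0,0],
  [0,0,0],
  [0,0,0],
  [0,0,0],
  [0,0,0],
  [0,0,0],
  [0,0,0],
], grip=[0.52,0.52,0.52,0.52,0.52,0.52,0.52,0.52,0.52,0.52,0.52,0.52], spin=[0,0,0,0,0,10.5,10.5,10.5,10.5,10.5,10.5,10.5])

```text
time_s: 15.32
ee_pos: [0.5344, -0.1421, 0.1406]
tcp_rot: [[-0.156, 0.988, -0.001], [0.988, 0.156, 0.001], [0.001, -0.001, -1.0]]
force: [0.6, 0.6, 0.9]
finger_gap: 0.0486
grip_force: 0.0
```

play_rows([
  [0,0,0],
  [0,0,0],
  [0,0,0],
], grip=[0.52,0.52,0.52], spin=[10.3,0,0])

```text
time_s: 15.7
ee_pos: [0.5347, -0.1423, 0.1411]
tcp_rot: [[0.015, 1.0, -0.001], [1.0, -0.015, 0.0], [0.0, -0.001, -1.0]]
force: [-0.6, 0.3, -0.4]
finger_gap: 0.0488
grip_force: 0.0
```

Run:
```python
from h import *
s=env.get_state();print(s['ee_pos'],s['tcp_rot'],s['finger_gap'])
mailers('wrist','w4.png')
```

```text
[ 0.5346721  -0.14227841  0.1410668 ] [[ 1.50203439e-02  9.99887050e-01 -5.26195448e-04]
 [ 9.99887167e-01 -1.50202329e-02  2.14352408e-04]
 [ 2.06424619e-04 -5.29355722e-04 -9.99999839e-01]] 0.048840980680408784
[ 387    0  132   26 2494] [622.7   3.4] [15.7 86.2] ang 179.6 z 28.9
[ 299  158   44  116 4671] [ 534.5 -131.2] [86.8 31.2] ang 88.5 z 23.8
```

View pics/w4.png

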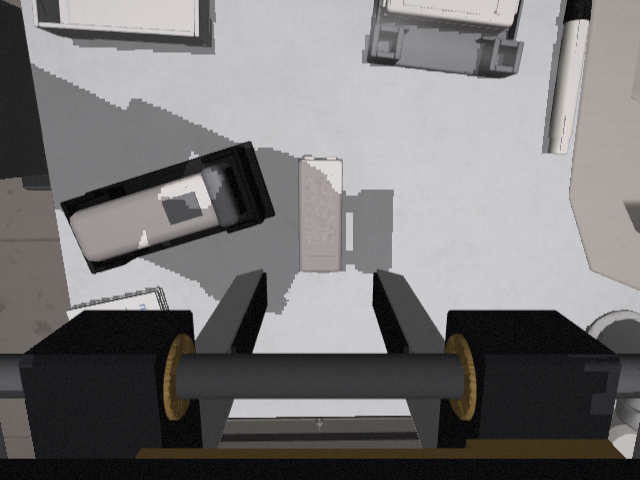

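play_rows([
  [0,0,4],
  [0,0,4],
  [0,0,3],
  [0,0,2],
  [0,0,0.6],
  [0,0,0],
  [0,0,0],
  [0,0,0],
  [0,0,0],
  [0,0,0],
  [0,0,0],
  [0,0,0],
], grip=[0.52,0.52,0.52,0.52,0.52,0.52,0.2,0.2,0.2,0.2,0.2,0.2], spin=[0,0,0,0,0,0,0,0,0,0,0,0])

```text
time_s: 17.25
ee_pos: [0.5356, -0.1427, 0.0065]
tcp_rot: [[0.017, 1.0, 0.001], [1.0, -0.017, -0.001], [-0.001, 0.001, -1.0]]
force: [-1.2, -0.6, 5.8]
finger_gap: 0.0316
grip_force: 15.0
```

```bash
python3 -c "
from h import *
to(.0113,.066,.076,closing=82.8)
print(env.get_state()['finger_gap'],env.get_state()['grip_force'])"
```

```text
target [0.6522 0.145  0.076 ] at [ 0.5356 -0.1427  0.0065] tool shift cm [28.96 11.17 -6.96] closing angle -0.99
spin -83.79
0.03164064841233324 14.99900221824646
```

play_rows([
  [0,0,-3],
  [0,0,-4],
  [4.14,1.6,0],
  [4.14,1.6,0],
  [4.14,1.6,0],
  [4.14,1.6,0],
  [4.14,1.6,0],
  [4.14,1.6,0],
  [4.14,1.6,0],
  [0,0,0],
  [0,0,0],
  [0,0,0],
], grip=[0.2,0.2,0.2,0.2,0.2,0.2,0.2,0.2,0.2,0.2,0.2,0.2], spin=[0,0,0,0,0,0,0,0,0,-10.5,-10.5,-10.5])

```text
time_s: 18.75
ee_pos: [0.6515, 0.1457, 0.0748]
tcp_rot: [[-0.513, 0.858, -0.001], [0.858, 0.513, 0.0], [0.0, -0.001, -1.0]]
force: [0.1, -0.3, -0.5]
finger_gap: 0.0312
grip_force: 15.0
```

play_rows([
  [0,0,0],
  [0,0,0],
  [0,0,0],
  [0,0,0],
  [0,0,0],
  [0,0,0],
  [0,0,0],
], grip=[0.2,0.2,0.2,0.2,0.2,0.2,0.2], spin=[-10.5,-10.5,-10.5,-10.5,-10.3,0,0])

```text
time_s: 19.62
ee_pos: [0.6517, 0.1455, 0.0752]
tcp_rot: [[-0.992, 0.128, -0.0], [0.128, 0.992, 0.0], [0.0, -0.0, -1.0]]
force: [0.3, -0.4, -0.3]
finger_gap: 0.0318
grip_force: 15.0
```

Run:
```python
from h import *
to(.0113,.066,.0115,closing=82.8)
s=env.get_state();print(s['finger_gap'],s['grip_force'],s['force'])
im,d,W=mailers('wrist','w5.png')
```

```text
target [0.6522 0.145  0.0115] at [0.6517 0.1455 0.0752] tool shift cm [-0.05 -0.05  6.37] closing angle 82.65
spin -0.15
0.03177316707922496 14.996371865272522 [ 0.25971103 -0.42207783 -0.25371825]
[  49  160   73  150 7311] [621.8  14.3] [32.9 88.6] ang 176.3 z 28.7
```

View pics/w5.png

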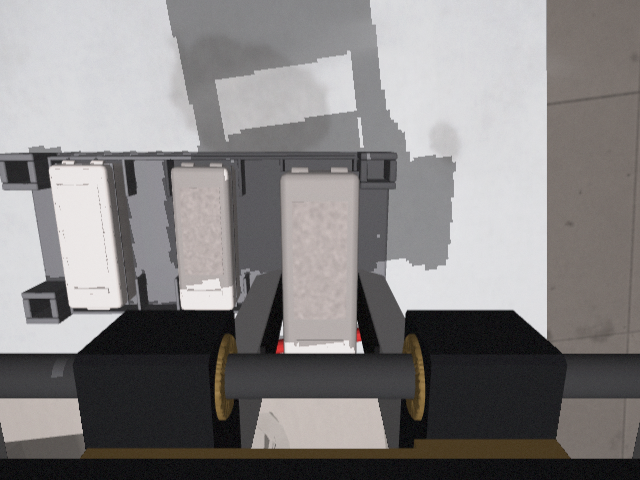

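play_rows([
  [-0.05,-0.05,3],
  [0,0,1.5],
  [0,0,1],
  [0,0,0.5],
  [0,0,0.35],
  [0,0,0],
  [0,0,0],
  [0,0,0],
  [0,0,0],
  [0,0,-3],
  [0,0,-5],
  [0,0,-5],
], grip=[0.2,0.2,0.2,0.2,0.2,0.2,0.5,0.5,0.5,0.5,0.5,0.5], spin=[0,0,0,0,0,0,0,0,0,0,0,0])

```text
time_s: 21.18
ee_pos: [0.6521, 0.1449, 0.1432]
tcp_rot: [[-0.992, 0.125, -0.001], [0.125, 0.992, -0.0], [0.001, -0.0, -1.0]]
force: [0.5, 0.3, 0.2]
finger_gap: 0.0468
grip_force: 0.0
```

```bash
cat >> h.py <<'E'
def cells(n):
    im,d,K,V=cap(n);W=world(d,K,V)
    a=np.radians(BY);R=np.array([[np.cos(a),-np.sin(a)],[np.sin(a),np.cos(a)]]);L=(W[...,:2]-B)@R
    for y in(-.066,0,.066):
        m=(abs(L[...,0])<.055)&(abs(L[...,1]-y)<.03)&(W[...,2]>.024)&(W[...,2]<.036)&(im.min(-1)>80)
        m=cv2.morphologyEx(m.astype(np.uint8),cv2.MORPH_OPEN,np.ones((3,3)))>0
        if m.sum()<50: continue
        P=L[m];lo,hi=np.percentile(P,[1,99],axis=0)*1000
        print(n,y,m.sum(),'mid',((lo+hi)/2).round(1),'size',(hi-lo).round(1),'z',(np.percentile(W[m][:,2],[3,50,97])*1000).round(1))
def upper(n):
    im,d,K,V=cap(n);W=world(d,K,V);out=[]
    for lo,hi in((.044,.056),(.084,.11)):
        m=(W[...,0]>.33)&(W[...,0]<.52)&(W[...,1]>-.03)&(W[...,1]<.26)&(W[...,2]>lo)&(W[...,2]<hi)
        P=W[m]
        if len(P)<50: continue
        c,s,a=cv2.minAreaRect((P[:,:2]*1000).astype(np.float32));b=cv2.boxPoints((c,s,a));e=b[1]-b[0];f=b[2]-b[1];L=e if np.hypot(*e)>np.hypot(*f) else f
        print(n,'upper',np.round(c,1),np.round(s,1),'ang',round(np.degrees(np.arctan2(L[1],L[0]))%180,1),(np.median(P[:,2])*1000).round(1))
E
python3 - <<'E'
from h import *
s=env.get_state();print(s['ee_pos'],s['finger_gap'])
for n in('wrist','scene','side'):cells(n)
upper('scene');upper('side')
E
```

```text
[0.65207382 0.14486004 0.14318699] 0.04678111270847501
wrist -0.066 5334 mid [ -1.2 -72.1] size [90.3 43.9] z [25.8 28.5 30. ]
wrist 0 4902 mid [-0.8  0.4] size [81.5 30.8] z [26.7 28.7 30.2]
wrist 0.066 5175 mid [ 2.  71.8] size [88.1 42.8] z [26.1 28.8 30.3]
scene -0.066 335 mid [ -2.2 -66.3] size [81.1 32. ] z [24.6 29.5 32.4]
scene 0 306 mid [-1.4 -1. ] size [80.4 32.6] z [25.  29.5 32.5]
scene 0.066 269 mid [-0.9 65. ] size [82.6 32.1] z [25.1 29.6 32.7]
side -0.066 508 mid [ -3.4 -65.1] size [81.5 32.1] z [24.7 28.3 30.1]
side 0 579 mid [-1.6  1.3] size [81.9 31.7] z [24.8 28.4 30.2]
side 0.066 665 mid [-2.1 67.1] size [82.2 30.9] z [25.1 28.5 30.2]
scene upper [421.8  99.9] [223.  104.8] ang 85.9 47.8
scene upper [421.1  97.8] [112.7  18.7] ang 85.1 93.0
side upper [421.1 100.5] [220.5 102.7] ang 86.1 47.7
side upper [420.8  99.9] [110.9  18.1] ang 86.0 92.7
```

play_rows([
  [4.32,-2.66,-1.2],
  [4.32,-2.66,-1.2],
  [4.32,-2.66,-1.2],
  [4.32,-2.66,-1.2],
  [4.32,-2.66,-1.2],
  [0,0,0],
  [0,0,0],
  [0,0,0],
  [0,0,0],
  [0,0,0],
  [0,0,0],
  [0,0,0],
], grip=[0.6,0.6,0.6,0.6,0.6,0.6,0.6,0.6,0.6,0.6,0.6,0.6], spin=[0,0,0,0,0,10.5,10.5,10.5,10.5,10.5,10.5,10.5])

```text
time_s: 22.92
ee_pos: [0.4202, 0.0402, 0.1997]
tcp_rot: [[-0.156, 0.988, -0.004], [0.988, 0.156, 0.001], [0.001, -0.004, -1.0]]
force: [-0.2, 0.6, 0.3]
finger_gap: 0.0564
grip_force: 0.0
```

play_rows([
  [0,0,0],
  [0,0,0],
  [0,0,0],
  [0,0,0],
], grip=[0.6,0.6,0.6,0.6], spin=[10.5,2.8,0,0])

```text
time_s: 23.42
ee_pos: [0.4208, 0.0401, 0.2009]
tcp_rot: [[0.069, 0.998, -0.002], [0.998, -0.069, 0.0], [0.0, -0.002, -1.0]]
force: [0.1, -0.3, 0.4]
finger_gap: 0.0564
grip_force: 0.0
```

Run:
```python
from h import *
upper('wrist')
to(0,0,.076,frame=((.421,.0998),-4),closing=-4)
cap('wrist','w6.png');cells('wrist')
```

```text
wrist upper [420.   98.8] [216.7 101. ] ang 85.7 48.4
wrist upper [420.5  98.9] [110.3  16. ] ang 85.4 93.4
target [0.421  0.0998 0.076 ] at [0.421  0.0401 0.2012] tool shift cm [ 5.95 -0.39 12.52] closing angle -3.96
spin 0.04
wrist -0.066 3626 mid [ -1.3 -72.1] size [87.1 42.8] z [25.8 28.6 30.2]
wrist 0 3869 mid [-1.8 -0.5] size [81.7 31.2] z [26.4 28.8 30.3]
wrist 0.066 4668 mid [-3.1 71.4] size [84.  43.6] z [25.9 28.8 30.4]
```

View pics/w6.png

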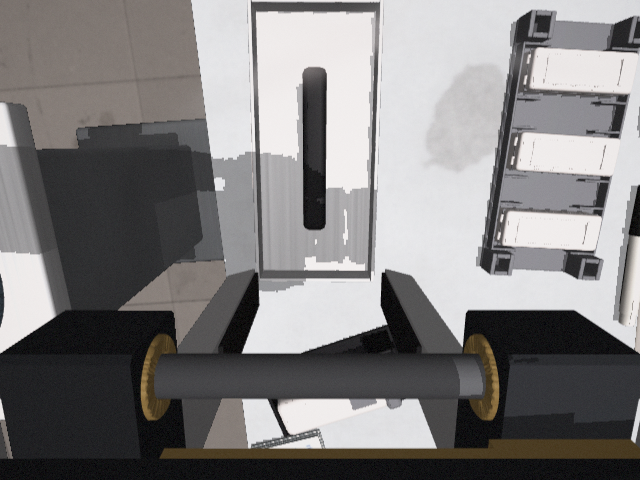

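play_rows([
  [3,-0.23,0],
  [2.86,-0.23,0],
  [0,0,4],
  [0,0,4],
  [0,0,3],
  [0,0,2],
  [0,0,0.5],
  [0,0,0],
], grip=[0.6,0.6,0.6,0.6,0.6,0.6,0.6,0.6], spin=[0.5,0,0,0,0,0,0,0])

```text
time_s: 24.58
ee_pos: [0.4214, 0.0988, 0.0673]
tcp_rot: [[0.078, 0.997, 0.0], [0.997, -0.078, -0.0], [0.0, 0.0, -1.0]]
force: [-0.3, -0.2, -0.1]
finger_gap: 0.0562
grip_force: 0.0
```

play_rows([
  [0,0,0],
  [0,0,0],
  [0,0,0],
  [0,0,0],
  [0,0,0],
  [0,0,0],
  [0,0,0],
  [0,0,0],
  [0,0,0],
  [0,0,0],
  [0,0,0],
  [0,0,0],
], grip=[0,0,0,0,0,0,0,0,0,0,0,0], spin=[0,0,0,0,0,0,0,0,0,0,0,0], force=45)

```text
time_s: 26.08
ee_pos: [0.4212, 0.0988, 0.067]
tcp_rot: [[0.078, 0.997, 0.0], [0.997, -0.078, 0.0], [0.0, 0.0, -1.0]]
force: [-1.5, -0.7, 1.8]
finger_gap: 0.0154
grip_force: 45.0
```

Run:
```python
from h import *
to(0,0,.14,closing=-7.2)
cells('wrist')
```

```text
target [0.6327 0.0809 0.14  ] at [0.4212 0.0988 0.067 ] tool shift cm [-0.13 21.22 -7.29] closing angle -4.5
spin 2.7
wrist -0.066 576 mid [-36.8 -72.9] size [25.9 45.2] z [24.7 26.8 29.2]
wrist 0 888 mid [-38.8   0.1] size [ 9.5 30.6] z [24.7 27.9 29.6]
```

play_rows([
  [0,0,-2],
  [0,0,-2],
  [0,0,-2],
  [-0.02,2,0],
  [-0.02,3,0],
  [-0.02,4,0],
  [-0.02,4,0],
  [-0.02,4,0],
  [-0.02,3,0],
  [-0.01,1.22,0],
  [0,0,0],
  [0,0,0],
], grip=[0,0,0,0,0,0,0,0,0,0,0,0], spin=[0,0,0,0,0,0,0,0,0,2.7,0,0])

```text
time_s: 27.62
ee_pos: [0.6312, 0.081, 0.1255]
tcp_rot: [[0.125, 0.992, -0.003], [0.992, -0.125, 0.0], [-0.0, -0.003, -1.0]]
force: [-0.4, 0.5, -4.7]
finger_gap: 0.0156
grip_force: 45.0
```

```bash
cat > u.py <<'E'
from h import *
def rim(n,z0,zh):
    # rim of upper tray (lug tips at z0) & handle in base frame
    im,d,K,V=cap(n);W=world(d,K,V)
    a=np.radians(BY);R=np.array([[np.cos(a),-np.sin(a)],[np.sin(a),np.cos(a)]]);L=(W[...,:2]-B)@R
    for nm,lo,hi,bx,by in(('rim',z0+.044,z0+.054,.07,.13),('handle',z0+.086,z0+.1,.012,.07)):
        m=(W[...,2]>lo)&(W[...,2]<hi)&(abs(L[...,0])<bx)&(abs(L[...,1])<by)
        if m.sum()<30: continue
        P=L[m];c,s,_=cv2.minAreaRect((P*1000).astype(np.float32));b=cv2.boxPoints((c,s,_));e=b[1]-b[0];f=b[2]-b[1];Lg=e if np.hypot(*e)>np.hypot(*f) else f
        print(n,nm,m.sum(),np.round(c,1),np.round(s,1),'ang',round(np.degrees(np.arctan2(Lg[1],Lg[0]))%180,2),'z',np.round(np.percentile(W[m][:,2],[3,50,97])*1000,1))
E
python3 - <<'E'
from u import *
from b import sock
to(0,0,.08,closing=-7.2);print(env.get_state()['force'],env.get_state()['finger_gap'])
for n in('scene','side'):rim(n,.060,0)
cap('side','s1.png')
E
```

```text
target [0.6327 0.0809 0.08  ] at [0.6312 0.081  0.1255] tool shift cm [0.01 0.17 4.55] closing angle -7.16
spin 0.04
[-0.38936038  0.49582286 -4.72007646] 0.01555610758102117
scene rim 448 [-2.5  0.3] [105.6 222.2] ang 91.15 z [104.1 106.8 110.4]
scene handle 219 [-0.1 -0.9] [110.   23.4] ang 89.77 z [146.3 152.3 157.9]
side rim 786 [-1.9  0.9] [103.7 219.2] ang 90.14 z [104.2 106.5 111.8]
side handle 395 [0.  1.8] [ 23.5 108.4] ang 91.73 z [146.6 151.4 157.8]
```

View pics/s1.png

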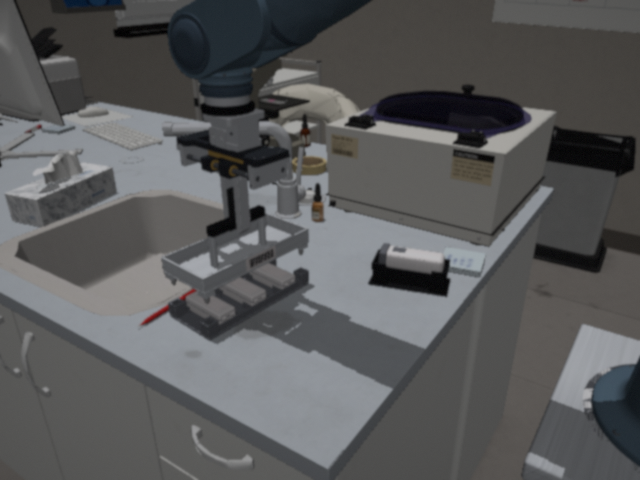

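play_rows([
  [-0.04,0.2,0],
  [0,0,1.5],
  [0,0,1],
  [0,0,0.3],
  [0,0,0],
  [0,0,0],
], grip=[0,0,0,0,0,0], spin=[0,0,0,0,0,0])

```text
time_s: 28.52
ee_pos: [0.6349, 0.0802, 0.0994]
tcp_rot: [[0.125, 0.992, 0.001], [0.992, -0.125, -0.0], [0.0, 0.001, -1.0]]
force: [0.2, -0.4, -4.6]
finger_gap: 0.0156
grip_force: 45.0
```

Run:
```python
from u import *
to(0,0,.08,closing=-7.2);z=env.get_state()['ee_pos'][2]-.067
for n in('scene','side'):rim(n,z,0)
```

```text
target [0.6327 0.0809 0.08  ] at [0.6349 0.0802 0.0994] tool shift cm [ 0.04 -0.23  1.94] closing angle -7.2
spin 0.0
scene rim 539 [2.1 0. ] [105.3 222. ] ang 90.9 z [76.7 80.1 83.9]
scene handle 226 [0.  0.2] [111.6  23.8] ang 89.76 z [118.8 125.5 129.7]
side rim 920 [1.3 0.6] [219.6 103.6] ang 89.62 z [76.7 79.7 83.6]
side handle 430 [0.2 0.6] [ 23.8 110.6] ang 91.71 z [119.  124.9 130.6]
```

play_rows([
  [0,-0.18,0],
  [0,0,0],
  [0,0,0.4],
  [0,0,0.4],
  [0,0,0.4],
  [0,0,0.4],
  [0,0,0.25],
  [0,0,0],
], grip=[0,0,0,0,0,0,0,0], spin=[0,0,0,0,0,0,0,0])

```text
time_s: 29.62
ee_pos: [0.6328, 0.0804, 0.0804]
tcp_rot: [[0.125, 0.992, 0.0], [0.992, -0.125, -0.0], [-0.0, 0.0, -1.0]]
force: [0.1, 0.2, -5.1]
finger_gap: 0.0157
grip_force: 45.0
```

Run:
```python
from u import *
to(0,0,.08,closing=-7.2);s=env.get_state();print(s['force'],s['torque'])
for n in('scene','side'):rim(n,.014,0)
```

```text
target [0.6327 0.0809 0.08  ] at [0.6328 0.0804 0.0804] tool shift cm [ 0.04 -0.02  0.04] closing angle -7.2
spin 0.0
[ 0.05283552  0.23552566 -5.12286784] [-0.03857069  0.06184032 -0.04227202]
scene rim 494 [-0.6  0.4] [106.4 223.3] ang 91.32 z [58.2 61.4 65.9]
scene handle 225 [ 0.3 -0.3] [ 23.  110.8] ang 90.25 z [100.5 106.9 112. ]
side rim 824 [-0.9  0.3] [220.1 104.7] ang 89.75 z [58.1 60.8 64.8]
side handle 417 [-0.7  1.6] [109.4  22.8] ang 87.09 z [100.5 105.9 111.5]
```

Inserted with no side load. Lower the last bit, release and rise.

play_rows([
  [0,0,0.1],
  [0,0,0.05],
  [0,0,0],
  [0,0,0],
  [0,0,0],
  [0,0,0],
  [0,0,0],
  [0,0,-3],
  [0,0,-5],
  [0,0,-5],
  [0,0,-2],
  [0,0,0],
], grip=[0,0,0,0.2,0.35,0.5,0.6,0.6,0.6,0.6,0.6,0.6], spin=[0,0,0,0,0,0,0,0,0,0,0,0])

```text
time_s: 31.22
ee_pos: [0.6333, 0.0804, 0.2297]
tcp_rot: [[0.125, 0.992, 0.002], [0.992, -0.125, -0.0], [0.0, 0.002, -1.0]]
force: [0.0, 0.1, -0.4]
finger_gap: 0.0566
grip_force: 0.0
```

Run:
```python
from u import *
s=env.get_state();print(s['force'],s['ee_pos'])
for n in('scene','side'):rim(n,.013,0)
for n in('scene','side'):
    im,d,K,V=cap(n);W=world(d,K,V)
    for nm,lo,hi in(('scan',.054,.075),('cradle',.037,.046)):
        m=(W[...,0]>.34)&(W[...,0]<.52)&(W[...,1]>-.18)&(W[...,1]<-.04)&(W[...,2]>lo)&(W[...,2]<hi)
        P=W[m];c,q,_=cv2.minAreaRect((P[:,:2]*1000).astype(np.float32));print(n,nm,c,q,_,np.median(P[:,2]))
```

```text
[ 0.01086024  0.0890421  -0.44397836] [0.63329902 0.08039179 0.22970786]
scene rim 538 [-0.6  0.5] [106.5 223.1] ang 91.62 z [57.2 60.7 64.8]
scene handle 269 [-1.1 -0.6] [ 18.9 111.2] ang 91.26 z [ 99.9 106.1 109.3]
side rim 895 [-0.2  0. ] [104.  220.3] ang 90.22 z [57.2 60.3 63.8]
side handle 505 [-0.7  1.4] [ 18.4 109. ] ang 90.6 z [ 99.4 105.3 107.5]
scene scan (425.4953918457031, -123.84857177734375) (111.46714782714844, 39.832908630371094) 17.845502853393555 0.060663110848685364
scene cradle (426.199951171875, -122.53396606445312) (131.3022918701172, 54.44071960449219) 16.4932804107666 0.04229383765164074
side scan (426.1380310058594, -118.80333709716797) (109.9535903930664, 41.016963958740234) 14.79769515991211 0.059655091796102344
side cradle (425.9190673828125, -120.1281509399414) (127.84699249267578, 56.41385269165039) 16.621309280395508 0.04157019751611035
```

play_rows([
  [-3.49,-3.16,0],
  [-3.49,-3.16,0],
  [-3.49,-3.16,0],
  [-3.49,-3.16,0],
  [-3.49,-3.16,0],
  [-3.49,-3.16,0],
  [-3.49,-3.16,0],
  [0,0,1],
  [0,0,1],
  [0,0,1],
  [0,0,0],
  [0,0,0],
], grip=[0.7,0.7,0.7,0.7,0.7,0.7,0.7,0.7,0.7,0.7,0.7,0.7], spin=[0,0,0,0,0,0,0,9.5,9.5,9.5,9.5,9.5])

```text
time_s: 32.92
ee_pos: [0.3818, -0.1337, 0.1971]
tcp_rot: [[0.819, 0.573, -0.003], [0.573, -0.819, 0.002], [-0.001, -0.003, -1.0]]
force: [-0.0, -0.4, 0.7]
finger_gap: 0.0661
grip_force: 0.0
```

play_rows([
  [0,0,0],
  [0,0,0],
  [0,0,0],
  [0,0,0],
], grip=[0.7,0.7,0.7,0.7], spin=[9.5,9.5,0,0])

```text
time_s: 33.42
ee_pos: [0.3823, -0.134, 0.1982]
tcp_rot: [[0.959, 0.283, -0.001], [0.283, -0.959, 0.001], [-0.001, -0.001, -1.0]]
force: [-0.2, -1.1, -0.1]
finger_gap: 0.0661
grip_force: 0.0
```

```bash
cat > sc.py <<'E'
from h import *
def scan(n,save=None,z0=0,c=(.426,-.121)):
    im,d,K,V=cap(n,save);W=world(d,K,V)
    for nm,lo,hi in(('scan',.052,.072),('body',.057,.072),('cradle',.037,.047)):
        m=(W[...,0]>.33)&(W[...,0]<.52)&(W[...,1]>-.18)&(W[...,1]<-.04)&(W[...,2]>lo)&(W[...,2]<hi)
        if nm=='body': m&=im.min(-1)>120
        if nm=='cradle': m&=im.max(-1)<70
        m=cv2.morphologyEx(m.astype(np.uint8),cv2.MORPH_OPEN,np.ones((3,3)))>0
        P=W[m]
        if len(P)<50: continue
        c,q,_=cv2.minAreaRect((P[:,:2]*1000).astype(np.float32));print(n,nm,np.round(c,1),np.round(q,1),round(_,1),np.median(P[:,2]).round(4))
E
python3 - <<'E'
from sc import *
scan('wrist','w7.png');to(0,0,.03,frame=((.426,-.1213),16.5),closing=106.5);print(env.get_state()['qpos'])
E
```

```text
wrist scan [ 425.3 -122.5] [109.8  39.4] 16.6 0.0601
wrist body [ 425.4 -122.6] [104.4  33.8] 16.3 0.0602
wrist cradle [ 425.8 -122.2] [126.5  53.7] 15.9 0.0424
target [ 0.426  -0.1213  0.03  ] at [ 0.3824 -0.134   0.1984] tool shift cm [ 4.55  0.02 16.84] closing angle -73.6
spin -0.1
[-3.54482932e+01 -2.12092387e+01  1.23570414e+02 -8.29060700e-04
  7.77009885e+01  3.81493528e+01]
```

View pics/w7.png

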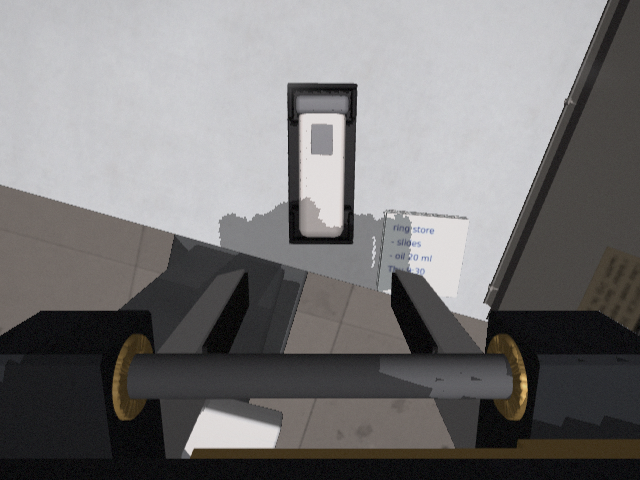

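play_rows([
  [2.2,0.05,0],
  [2.26,0.05,0],
  [0,0,4],
  [0,0,4],
  [0,0,4],
  [0,0,3],
  [0,0,1.5],
  [0,0,0.6],
  [0,0,0],
], grip=[0.58,0.58,0.58,0.58,0.58,0.58,0.58,0.58,0.58], spin=[0,0,0,0,0,0,0,0,0])

```text
time_s: 34.6
ee_pos: [0.4262, -0.1229, 0.0285]
tcp_rot: [[0.96, 0.281, 0.001], [0.281, -0.96, -0.0], [0.001, 0.001, -1.0]]
force: [0.4, 0.3, -0.4]
finger_gap: 0.0547
grip_force: 0.0
```

play_rows([
  [0,0,0],
  [0,0,0],
  [0,0,0],
  [0,0,0],
  [0,0,0],
  [0,0,0],
  [0,0,0],
  [0,0,0],
], grip=[0.2,0.2,0.2,0.2,0.2,0.2,0.2,0.2], spin=[0,0,0,0,0,0,0,0], force=20)

```text
time_s: 35.6
ee_pos: [0.4263, -0.1229, 0.0287]
tcp_rot: [[0.96, 0.281, 0.001], [0.281, -0.96, -0.0], [0.001, 0.001, -1.0]]
force: [-0.6, 0.8, 5.5]
finger_gap: 0.0355
grip_force: 20.0
```

play_rows([
  [0,0,-1.5],
  [0,0,-3],
  [0,0,-4.5],
  [1.43,-3.52,0],
  [1.43,-3.52,0],
  [1.43,-3.52,0],
  [1.43,-3.52,0],
  [1.43,-3.52,0],
  [1.43,-3.55,0],
  [0,0,0],
  [0,0,0],
  [0,0,0],
], grip=[0.2,0.2,0.2,0.2,0.2,0.2,0.2,0.2,0.2,0.2,0.2,0.2], spin=[0,0,0,0,0,0,0,0,0,8,8,7.5])

```text
time_s: 37.1
ee_pos: [0.4484, 0.1046, 0.1182]
tcp_rot: [[0.992, -0.129, -0.0], [-0.129, -0.992, -0.0], [-0.0, 0.0, -1.0]]
force: [-0.3, -0.1, -2.4]
finger_gap: 0.0358
grip_force: 20.0
```

play_rows([
  [0,0,0],
  [0,0,3],
  [0,0,3],
  [0,0,1.6],
  [0,0,1],
  [0,0,0],
  [0,0,0],
], grip=[0.2,0.2,0.2,0.2,0.2,0.2,0.2], spin=[0,0,0,0,0,0,0])

```text
time_s: 37.98
ee_pos: [0.4497, 0.1044, 0.0329]
tcp_rot: [[0.992, -0.125, 0.002], [-0.125, -0.992, -0.0], [0.002, -0.0, -1.0]]
force: [-0.1, 0.2, -2.4]
finger_gap: 0.0359
grip_force: 20.0
```

Run:
```python
from h import *
to(-.185,0,.0327,closing=82.8);s=env.get_state();print(s['finger_gap'],s['grip_force'])
a=np.radians(BY);R=np.array([[np.cos(a),-np.sin(a)],[np.sin(a),np.cos(a)]])
for n in('scene','side'):
    im,d,K,V=cap(n,n+'_hold.png');W=world(d,K,V);L=(W[...,:2]-B)@R
    m=(abs(L[...,0]+.18)<.075)&(abs(L[...,1])<.04)&(W[...,2]>.02)&(W[...,2]<.085)&(im.min(-1)>60)
    P=np.c_[L[m],W[m][:,2]];print(n,m.sum(),(np.percentile(P,[1,99],axis=0)*1000).round(1))
```

```text
target [0.4492 0.1041 0.0327] at [0.4497 0.1044 0.0329] tool shift cm [-0.05  0.04  0.02] closing angle -97.18
spin 0.02
0.035855504709823405 19.999499917030334
scene 991 [[-239.2  -31.    37.1]
 [-131.2   28.5   83.7]]
side 1999 [[-239.5  -27.7   37.1]
 [-134.2   31.5   83.4]]
```

View pics/side_hold.png

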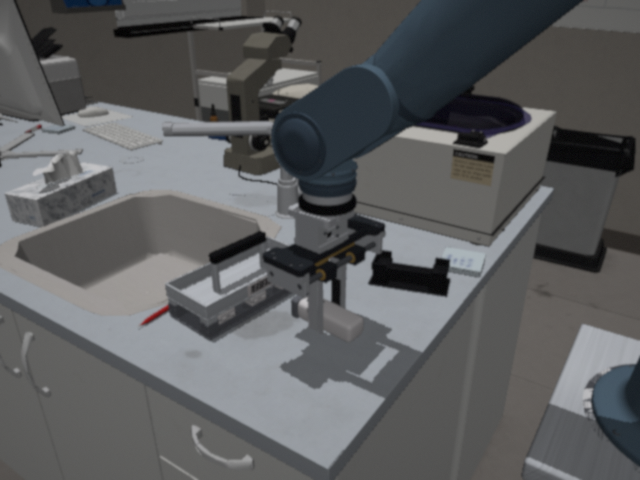

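play_rows([
  [0,0,0],
  [0,0,0],
  [0,0,0],
  [0,0,0],
  [0,0,0],
  [0,0,0],
  [0,0,0],
  [0,0,0],
  [0,0,0],
  [0,0,0],
  [0,0,0],
  [0,0,0],
], grip=[0.2,0.2,0.2,0.2,0.2,0.2,0.2,0.2,0.2,0.2,0.2,0.2], spin=[0,0,0,0,0,0,0,0,0,0,0,0])

```text
time_s: 39.58
ee_pos: [0.4487, 0.1044, 0.0319]
tcp_rot: [[0.992, -0.125, -0.0], [-0.125, -0.992, -0.0], [-0.0, 0.0, -1.0]]
force: [-0.1, -1.0, -1.0]
finger_gap: 0.0358
grip_force: 20.0
```

play_rows([
  [0,0,0],
  [0,0,0],
  [0,0,0],
  [0,0,0],
  [0,0,0],
  [0,0,0],
  [0,0,0],
  [0,0,0],
  [0,0,-1.5],
  [0,0,-3],
  [0,0,-4],
  [0,0,0],
], grip=[0.2,0.2,0.2,0.2,0.2,0.2,0.2,0.2,0.2,0.2,0.2,0.2], spin=[0,0,0,0,0,0,0,0,0,0,0,0])

```text
time_s: 41.08
ee_pos: [0.4517, 0.1044, 0.121]
tcp_rot: [[0.992, -0.125, 0.009], [-0.125, -0.992, -0.0], [0.009, -0.001, -1.0]]
force: [0.2, 0.1, -2.5]
finger_gap: 0.036
grip_force: 20.0
```

Run:
```python
from h import *
to(0,0,.118,frame=((.4263,-.1229),16.3),closing=-73.7)
```

```text
target [ 0.4263 -0.1229  0.118 ] at [0.4517 0.1044 0.121 ] tool shift cm [ 0.32 22.87  0.29] closing angle -97.19
spin -23.49
```

play_rows([
  [0.1,3.8,0],
  [0.1,3.8,0],
  [0.1,3.8,0],
  [0.1,3.8,0],
  [0.1,3.8,0],
  [0.1,3.83,0],
  [0,0,0],
  [0,0,0],
  [0,0,0],
  [0,0,0],
  [0,0,0],
  [0,0,0],
], grip=[0.2,0.2,0.2,0.2,0.2,0.2,0.2,0.2,0.2,0.2,0.2,0.2], spin=[0,0,0,0,0,0,-8,-8,-7.5,0,0,0])

```text
time_s: 42.58
ee_pos: [0.426, -0.1227, 0.1168]
tcp_rot: [[0.96, 0.28, -0.0], [0.28, -0.96, 0.0], [-0.0, -0.0, -1.0]]
force: [0.7, -0.8, -1.1]
finger_gap: 0.036
grip_force: 20.0
```

Run:
```python
from sc import *
to(0,0,.0292,frame=((.4263,-.1229),16.3),closing=-73.7)
```

```text
target [ 0.4263 -0.1229  0.0292] at [ 0.426  -0.1227  0.1168] tool shift cm [0.03 0.03 8.76] closing angle -73.76
spin -0.06
```

play_rows([
  [0.03,0.03,2],
  [0,0,3],
  [0,0,1.5],
  [0,0,1],
  [0,0,0.6],
  [0,0,0.4],
  [0,0,0.25],
  [0,0,0],
], grip=[0.2,0.2,0.2,0.2,0.2,0.2,0.2,0.2], spin=[0,0,0,0,0,0,0,0])

```text
time_s: 43.58
ee_pos: [0.4266, -0.1231, 0.0296]
tcp_rot: [[0.96, 0.281, 0.0], [0.281, -0.96, -0.0], [0.0, 0.0, -1.0]]
force: [0.0, -0.3, -2.0]
finger_gap: 0.036
grip_force: 20.0
```

play_rows([
  [0,0,0],
  [0,0,0],
  [0,0,0],
  [0,0,0],
  [0,0,0],
  [0,0,0],
  [0,0,-2],
  [0,0,-4],
  [0,0,-5],
  [0,0,-5],
  [0,0,0],
  [0,0,0],
], grip=[0.2,0.4,0.58,0.58,0.58,0.58,0.58,0.58,0.58,0.58,0.58,0.58], spin=[0,0,0,0,0,0,0,0,0,0,0,0])

```text
time_s: 45.08
ee_pos: [0.426, -0.1228, 0.1887]
tcp_rot: [[0.96, 0.281, -0.001], [0.281, -0.96, 0.0], [-0.001, -0.001, -1.0]]
force: [-0.3, 0.0, -0.4]
finger_gap: 0.0542
grip_force: 0.0
```

Run:
```python
from sc import *
from u import rim
for n in('scene','side'): scan(n);rim(n,.013,0)
im,d,K,V=cap('side','s_end.png')
z=np.load('side0.npz')
```

```text
scene scan [ 426.8 -123.9] [110.8  38.4] 16.6 0.0605
scene body [ 421.8 -124.9] [97.3 33.2] 15.8 0.0607
scene cradle [ 425.1 -122.6] [127.8  53.6] 15.9 0.042
scene rim 490 [-1.2  0.3] [104.7 223.4] ang 90.05 z [57.2 60.9 64.7]
scene handle 190 [-0.8  0.1] [115.8  18.1] ang 89.84 z [ 99.7 106.3 109.2]
side scan [ 426.7 -121.2] [109.7  38.1] 17.2 0.0594
side body [ 446.8 -114. ] [38.7 29.4] 21.8 0.06
side cradle [ 414.2 -105.5] [133.4  54.6] 37.8 0.0414
side rim 897 [-0.9  0.9] [219.4 103.1] ang 89.87 z [57.2 60.2 63.5]
side handle 504 [-1.4  1.4] [110.3  19.5] ang 88.94 z [ 99.4 105.3 107.3]
```

View pics/s_end.png

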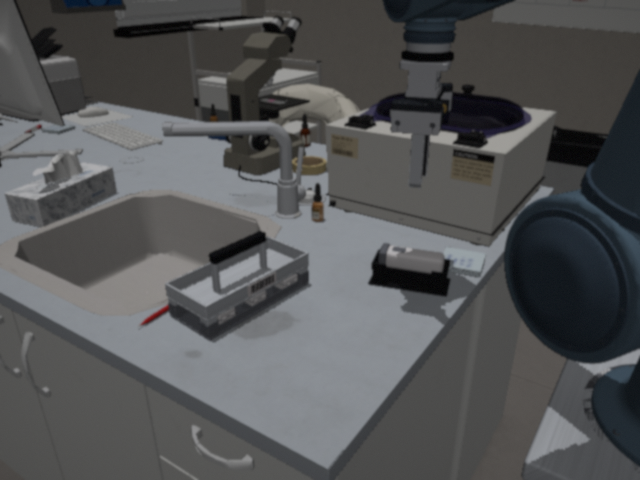

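The picture shows the upper tray seated at about (238, 285) with its label on the near side, and the scanner back in its cradle at about (412, 265).

```bash
python3 -c "
from rig import env
print(env.hand_in())"
```

```text
the job is handed in; nothing more can be done
None
```

The job is handed in, with no verdict returned. All three mailers were laid in their cells, the upper tray is home with its label on the near side, the scanner was held still at the label for about 2.5 s and is back in its cradle, and all positions were checked in the camera views.

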